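# Unstack a coaster print and put its spacer plate back on the spacer pile

### The arm

A 6-joint arm with a two-finger parallel gripper is mounted at the origin on the work surface. World frame = base frame: x ahead of the robot, y to its left, z up, the work surface at z = 0. Lengths are in m, angles in rad, forces in N, time in s.
With the tool pointing down it reaches from about 0.3 to 0.875 m from the base axis. Payload 4.2 kg.
Tool frame: the origin (TCP) lies at the very end of the fingers, on their centre line; the grasp point (between the pads) lies 19 mm behind it; z points along the fingers, y is the direction in which the jaws open and shut (so a half turn about z gives the same grasp; the last joint's range is limited). The gripper opens to 85 mm and grips with 20 to 120 N. Pads are 22 mm wide; open, the fingers measure 114 mm over their backs; the gripper's body (76 mm by 85 mm) begins 54 mm behind the grasp point. The pads swing forward as they close: fully open they stand 13 mm farther back than shut.
Start: joints at [-1.167, 0.32, 1.565, -0, 1.257, -0.02], TCP at [0.236, -0.524, 0.198] pointing down, gripper open.
Joint ranges: [-3.11, 3.11], [-0.84, 2.01], [0.21, 2.61], [-1.34, 4.49], [0.05, 2.63], [-2.56, 2.56]. Speed limits (rad/s): [2.57, 2.57, 3.14, 3.14, 3.14, 3.14].

### API

Orientations are given as a 3x3 rotation matrix whose columns are the frame's x, y, z axes.
In Python, from station import r, jaws, solver, capture, camera_params, job gives the robot as it stands. Calls block until the motion is done:
- r.reach(position, orientation): joint-space move of the TCP to a pose.
- r.servo_line(position, max_speed=0.15, orientation=None): straight line of the TCP; orientation=None keeps the orientation; max_speed is the mean speed in m/s.
- r.set_joints(angles): joint-space move.
- jaws.command_gripper(opening, grasp_force=None): opening from 0.0 (shut) to 1.0 (fully open); grasp_force is the grip in N (None keeps the last); returns when the fingers have stopped.
- r.pause(seconds).
- solver.ik(position, orientation): joint angles nearest the present ones, or None.
- r.state(): the state.
- capture(name): name is "scene" or "top" or "wrist"; returns the picture (384x512x3 uint8, blue, green, red); there is no depth.
- camera_params(name): a dict with "vfov" (degrees; the focal length in pixels is half the picture's height over the tangent of half this angle, whatever the lens; pixels are square), "cx", "cy" (the principal point, pixels), "dist" ([k1, k2, p1, p2, k3] as OpenCV has them; the pictures are not rectified), "position" and "rotation" of the camera in the world; the wrist camera has in their place "T_tool_cam" (4x4, takes a point from camera to tool coordinates, whose origin is the TCP and whose axes are the flange's). Camera axes: x right, y up, looking along -z (the intrinsics and any distortion apply to the point x, -y, -z); pixel columns grow to the right and rows downward; lengths in m; the calibration is good to about 2 mm. A picture is of the moment at which its call begins: read the wrist's pose just before it. camera_params takes no time and is no camera call.
A pose or a line that the arm cannot do raises r.PlanningError and nothing moves.
- job.close_job(): hands the job in, once; it reports no verdict.
The state is a dict: "t": time; "qpos": joint angles; "joint_velocities": joint speeds; "effort": joint torques, N m; "position": TCP position; "ee_rot": TCP orientation; "ft_force": force on the tool from outside, world axes, zero at the start; "ft_torque": the same for the moment, N m; "opening": opening from 0.0 (shut) to 1.0 (fully open).
Only numpy, scipy, OpenCV 4.12 (cv2) and the standard library are available. Lean on these libraries where they do the work, as an engineer would, in place of code of your own. Each camera call takes 0.05 s, during which the arm holds its last target.

### The job

Take the top printed coaster off the stack and lay it flat, print upward, in the middle of the slatted drying board; then lift off the metal spacer plate that lay under it and set it flat and squarely in line on top of the pile of spacer plates.

Things in the scene. Friction and masses are not known exactly. Their poses are not given: they have to be found in the camera images.
- print_mid (a point): The top printed coaster: a square plywood tile 64 x 64 x 12 mm, about 50 g, edges along its x and y axes, with a printed round motif on its upper (+z) face; loose. The point is its centre, half-way up. At the start it lies on the spacer plate, at the top of the stack, edges within about 7 degrees of the plate's; its y edges overhang the narrower plate by roughly 7 mm a side.
- spacer_mid (a point): The spacer plate in the stack: a plain aluminium plate 120 (its x) x 50 (its y) x 10 mm (z), about 160 g, loose. The point is its centre, half-way up. It lies flat directly under the top coaster, its ends sticking out about 28 mm on either side, and rests on another printed coaster (64 mm square, so wider than the plate; top face 30 mm above the table) that is set in a fixed wooden block 90 mm square and stays there.
- pile_top (a point): The pile of spacer plates: three such aluminium plates lying on a wooden base 150 x 80 x 18 mm, all fixed. The point is the centre of the pile's upper face, 48 mm above the table; x runs along the plates' 120 mm length, y across their 50 mm width, z up.
- rack_top (a point): The drying board: a fixed square of pale wooden slats, 110 x 110 mm, with nothing on it. The point is the middle of its upper face, 22 mm above the table; x and y along its edges, z up. The slats are 14 mm wide with 10 mm gaps, and all level.
Not all that is in view belongs to the job. Of the things that look like the part that bears print_mid, the largest one is meant. Of the things that look like the part that bears spacer_mid, the middle-sized one is meant.

How it is judged:
By the outcome, as a careful person would: the job done as asked, in the order asked, and still so for the second after the job is handed in, with the robot touching nothing.
It also fails if it takes over 58 s, if anything falls off the work surface, if the arm or the gripper's body presses on something with over 40 N, if the wrist force passes 120 N, or if a joint passes its speed limit or range.

## Working session

There is one attempt and no reset: what is moved stays moved. The work goes in short steps, each a Python script; the robot and the scene stay as the last script left them, time stands still between calls to the robot, and variables do not carry over. Pictures are saved under pics/ and viewed, and the job is handed in when it is done.

```bash
ls; mkdir -p pics; python3 - <<'E'
from station import r,jaws,solver,capture,camera_params,job
import cv2
for n in("scene","top"):
    cv2.imwrite(f"pics/{n}0.png",cv2.resize(capture(n),None,fx=1.5,fy=1.5,interpolation=cv2.INTER_CUBIC)); print(n,camera_params(n))
print(camera_params("wrist"));s=r.state();print(s["t"],s["ft_force"],s["opening"])
E
```

```text
pics
scene {'vfov': 50.704059918731176, 'cx': 255.00661176936399, 'cy': 190.45205283971103, 'dist': array([-0.06213653,  0.        ,  0.        ,  0.        ,  0.        ]), 'position': array([0.90415382, 0.49144459, 0.91013039]), 'rotation': array([[-0.72068607, -0.56770783,  0.3978937 ],
       [ 0.6932355 , -0.58516716,  0.42071836],
       [-0.00601078,  0.5790399 ,  0.81527705]])}
top {'vfov': 44.15438228632474, 'cx': 254.15709230388384, 'cy': 189.09602420392574, 'dist': array([0.06424852, 0.        , 0.        , 0.        , 0.        ]), 'position': array([0.3392667 , 0.06259149, 1.48022515]), 'rotation': array([[-0.00240619,  0.99407653, -0.10865569],
       [-0.99999236, -0.00205714,  0.00332442],
       [ 0.00308121,  0.10866286,  0.99407388]])}
{'vfov': 61.99823951074123, 'cx': 258.82615398672453, 'cy': 197.02028495918972, 'dist': array([-0.05810096,  0.        ,  0.        ,  0.        ,  0.        ]), 'T_tool_cam': array([[ 2.15432450e-04,  9.51559505e-01,  3.07464569e-01,
         7.96144604e-02],
       [ 9.99999404e-01, -5.34026651e-04,  9.52063568e-04,
         9.04410173e-04],
       [ 1.07013941e-03,  3.07464181e-01, -9.51559053e-01,
        -1.75412734e-01],
       [ 0.00000000e+00,  0.00000000e+00,  0.00000000e+00,
         1.00000000e+00]])}
0.1 [-0.31663632 -0.09065593  0.53388352] 1.0030575364702616
```

View pics/scene0.png

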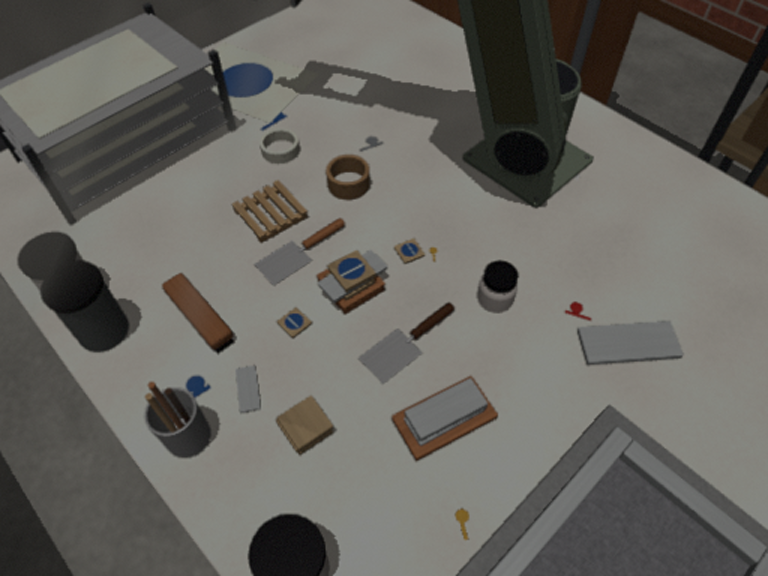

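View pics/top0.png

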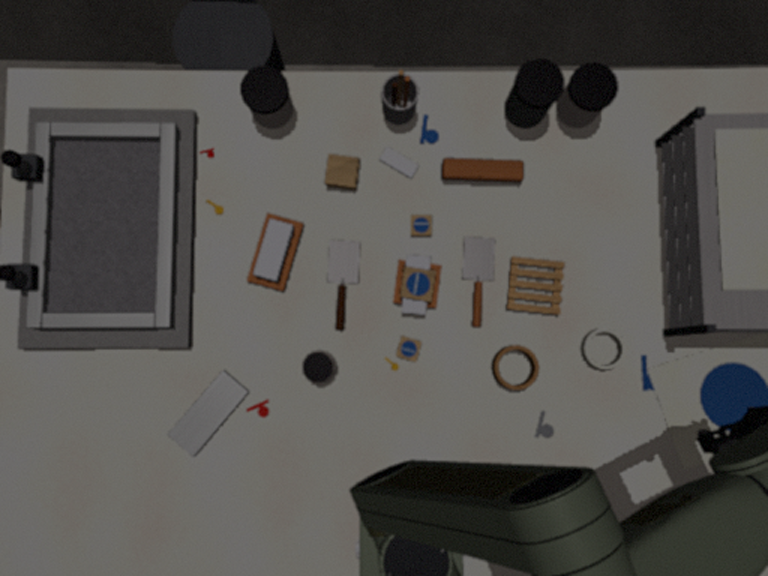

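```bash
cat > h.py <<'E'
from station import r,jaws,solver,capture,camera_params,job
import cv2,numpy as np
from scipy.spatial.transform import Rotation as R
def cam(n,s=None):
    p=camera_params(n); f=192/np.tan(np.radians(p["vfov"]/2))
    K=np.array([[f,0,p["cx"]],[0,f,p["cy"]],[0,0,1.]])
    if n=="wrist":
        s=s or r.state(); T=np.eye(4);T[:3,:3]=s["ee_rot"];T[:3,3]=s["position"];T=T@p["T_tool_cam"]
        return K,np.array(p["dist"]),T[:3,3],T[:3,:3]
    return K,np.array(p["dist"]),np.array(p["position"]),np.array(p["rotation"])
def cast(C,uv,z):
    K,d,p,Rm=C
    u=cv2.undistortPoints(np.array(uv,float).reshape(-1,1,2),K,d).reshape(-1,2)
    D=np.c_[u[:,0],-u[:,1],-np.ones(len(u))]@Rm.T
    return p+D*((z-p[2])/D[:,2])[:,None]
def proj(C,P):
    K,d,p,Rm=C
    q=(np.array(P,float).reshape(-1,3)-p)@Rm*[1,-1,-1]
    return cv2.projectPoints(q,np.zeros(3),np.zeros(3),K,d)[0].reshape(-1,2)
def down(yaw): # tool z down, tool x at heading yaw
    c,s=np.cos(yaw),np.sin(yaw)
    return np.array([[c,s,0],[s,-c,0],[0,0,-1.]])
def save(n,im,k=1.5,g=1.8):
    cv2.imwrite(f"pics/{n}.png",cv2.resize(np.clip(im*g,0,255).astype(np.uint8),None,fx=k,fy=k,interpolation=cv2.INTER_CUBIC))
E
python3 - <<'E'
from h import *
T=cam("top")
for n,u,v,z in[("coaster",417,284,.052),("pile",273,250,.048),("rack",536,287,.022)]:
    print(n,cast(T,[(u/1.5,v/1.5)],z))
im=capture("top"); save("topcrop",im[120:300,150:400],3)
print(r.state()["ee_rot"])
E
```

```text
coaster [[ 0.49450238 -0.0145437   0.052     ]]
pile [[0.56515327 0.27792915 0.048     ]]
rack [[ 0.49104169 -0.26107702  0.022     ]]
[[ 9.11541649e-01  4.11207489e-01 -4.72497304e-04]
 [ 4.11207757e-01 -9.11540896e-01  1.17316864e-03]
 [ 5.17151140e-05 -1.26368663e-03 -9.99999200e-01]]
```

View pics/topcrop.png

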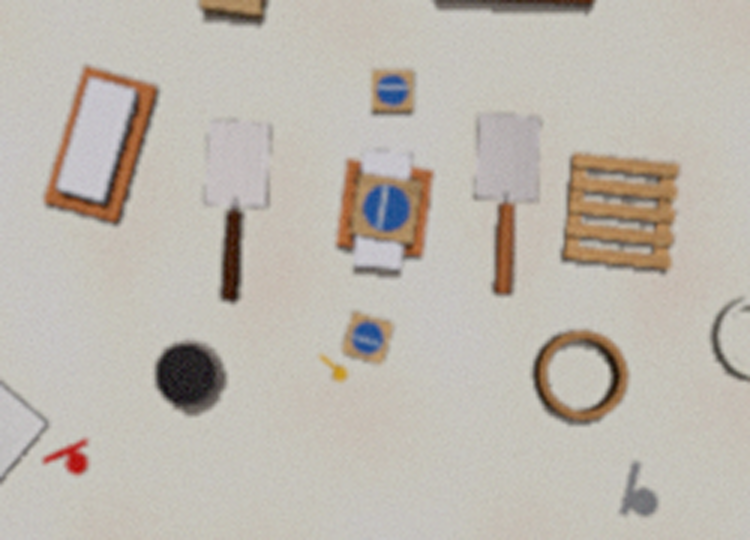

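```bash
python3 - <<'E'
from h import *
import pickle
for n,p in[("rack",(.52,-.26,.22)),("stack",(.525,-.0145,.22))]:
    r.reach(np.array(p),down(0.0)); r.pause(.3)
    s=r.state(); im=capture("wrist"); pickle.dump((s,im),open(f"{n}.pkl","wb")); save("w_"+n,im)
    print(n,s["t"],s["position"],s["qpos"])
E
```

```text
rack 1.8917 [ 0.51965945 -0.26060308  0.21996433] [-4.84572234e-01  3.17019439e-01  1.51173460e+00 -8.24864740e-05
  1.31292204e+00  1.08727967e+00]
stack 3.2083 [ 0.52513435 -0.01544716  0.21989862] [-5.12369095e-02  2.27547865e-01  1.63747321e+00 -9.61856018e-05
  1.27668475e+00  1.52119633e+00]
```

View pics/w_rack.png

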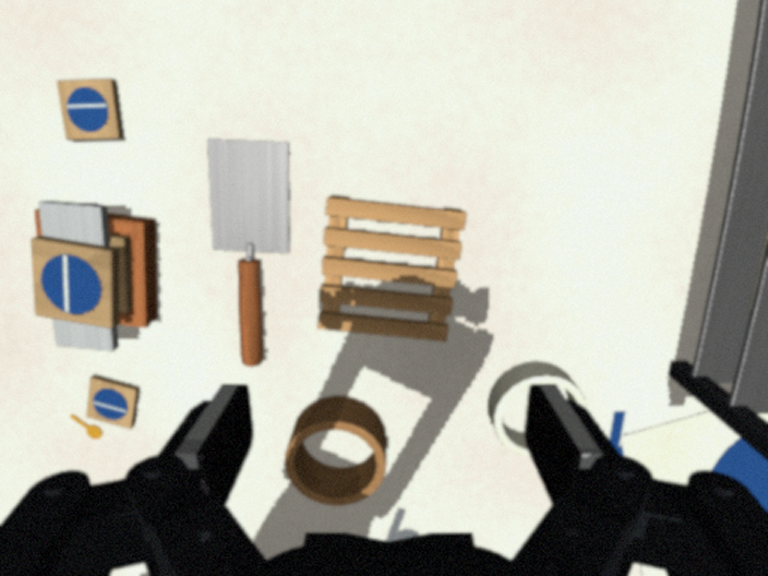

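View pics/w_stack.png

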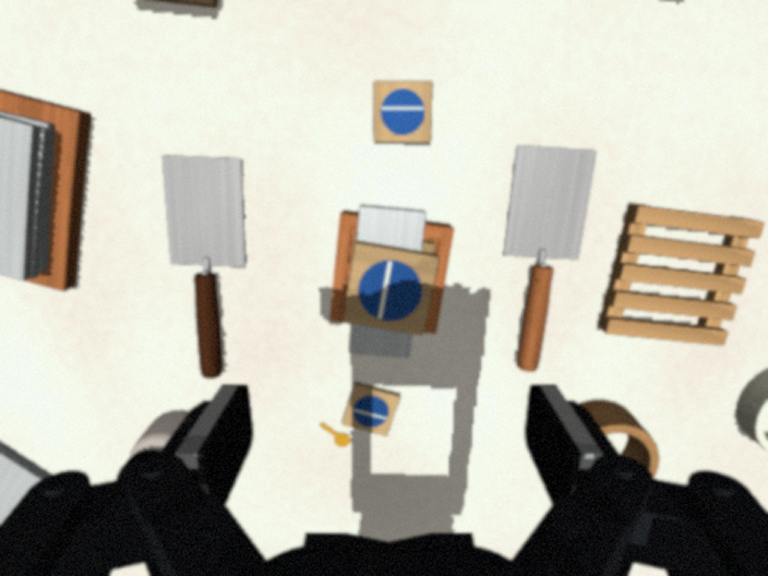

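```bash
python3 - <<'E'
from h import *
import pickle
s,im=pickle.load(open("stack.pkl","rb"));C=cam("wrist",s)
b=cv2.GaussianBlur(im,(3,3),0);hsv=cv2.cvtColor(b,cv2.COLOR_BGR2HSV)
for n,u,v in[("coaster lit",240,175),("coaster shade",238,208),("block",292,170),("block shade",290,210),("plate",260,150),("plate sh",250,232),("table",300,60),("table sh",245,330),("blue",262,200),("rackslat",450,165),("coasterlow",287,164),("pile",8,130)]:
    print(n,hsv[v,u])
x0,y0=205,125
save("z_stack",im[y0:y0+120,x0:x0+110],5)
save("z_rack",im[120:240,390:512],5)
E
```

```text
coaster lit [ 18  99 113]
coaster shade [ 19 103  52]
block [ 13 141  85]
block shade [ 12 157  52]
plate [ 75   4 127]
plate sh [75  9 58]
table [ 45  11 139]
table sh [20 22 70]
blue [107 198  40]
rackslat [ 16 117 111]
coasterlow [ 18 103  94]
pile [ 70   7 112]
```

View pics/z_stack.png

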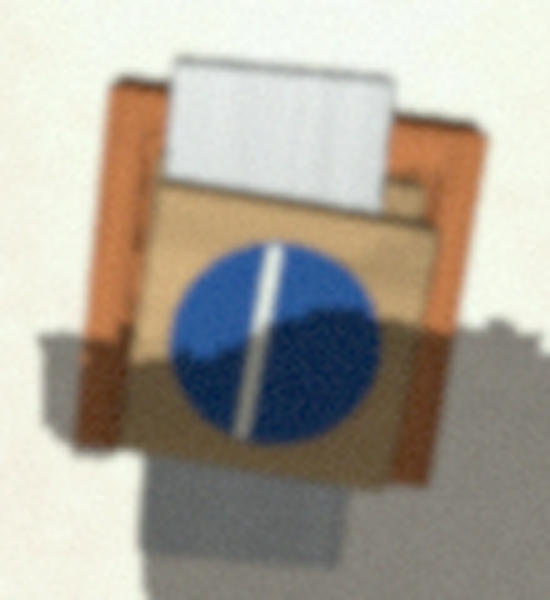

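```bash
python3 - <<'E'
from h import *
import pickle
s,im=pickle.load(open("stack.pkl","rb"));C=cam("wrist",s)
hsv=cv2.cvtColor(im,cv2.COLOR_BGR2HSV)
roi=np.zeros(im.shape[:2],np.uint8);roi[165:225,230:290]=1
m=cv2.inRange(hsv,(98,90,15),(118,255,255))*roi
pts=np.argwhere(m>0)[:,::-1].astype(np.float32)
h=cv2.convexHull(pts.reshape(-1,1,2)).reshape(-1,2)
W=cast(C,h,.052)[:,:2].astype(np.float32)
e=cv2.fitEllipse(W);print("blue ellipse",e, "enc",cv2.minEnclosingCircle(W))
# bar: non-blue within filled hull eroded
f=np.zeros_like(m);cv2.fillConvexPoly(f,h.astype(int),1);f=cv2.erode(f,np.ones((3,3)))
bp=np.argwhere((f>0)&(m==0))[:,::-1];B=cast(C,bp,.052)[:,:2]
vx=cv2.fitLine(B.astype(np.float32),cv2.DIST_HUBER,0,.01,.01).ravel();print("bar deg",np.degrees(np.arctan2(vx[1],vx[0])),vx[2:],len(bp))
g=lambda l:[(205+u/5,125+v/5) for u,v in l]
c=cast(C,g([(162,180),(437,230),(392,490),(125,448)]),.052)[:,:2];print("coaster corners",c,c.mean(0))
for i in range(4):
    d=c[(i+1)%4]-c[i];print(np.linalg.norm(d),np.degrees(np.arctan2(d[1],d[0])))
p=cast(C,g([(175,62),(390,80),(340,565),(140,555)]),.040)[:,:2];print("plate",p,p.mean(0))
for i in range(4):
    d=p[(i+1)%4]-p[i];print(np.linalg.norm(d),np.degrees(np.arctan2(d[1],d[0])))
T=cam("top");imt=capture("top");ht=cv2.cvtColor(imt,cv2.COLOR_BGR2HSV)
E
```

```text
blue ellipse ((0.49783849716186523, -0.016578877344727516), (0.04533081501722336, 0.04601120948791504), 4.157076835632324) enc ((0.49764302372932434, -0.01658882014453411), 0.023129364475607872)
bar deg -9.85201 [ 0.49869028 -0.01263032] 163
coaster corners [[ 0.53524682  0.00772166]
 [ 0.52400842 -0.05260131]
 [ 0.46220936 -0.04406188]
 [ 0.47270733  0.01760798]] [ 0.49854298 -0.01783339]
0.06136092298784288 -100.5534361229773
0.06238625689878201 172.13265569192484
0.06255700609841647 80.33922717958924
0.06331608594703812 -8.983048907775375
plate [[ 0.55928442  0.00512593]
 [ 0.55526323 -0.0424484 ]
 [ 0.43745073 -0.03279866]
 [ 0.44016013  0.01596549]] [ 0.49803963 -0.01353891]
0.04774396959698986 -94.83140158668341
0.11820703429710344 175.31749109732914
0.04883936299959143 86.81983621300887
0.11961643320187733 -5.199240486659105
```

View pics/z_rack.png

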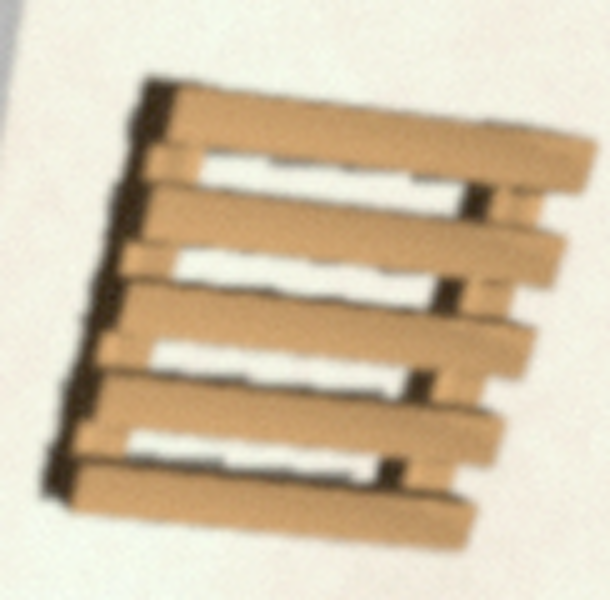

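```bash
python3 - <<'E'
from h import *
import pickle
s,im=pickle.load(open("rack.pkl","rb"))
save("z_rack2",im[120:236,205:320],5,2.2)
E
```

```text
(no output)
```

View pics/z_rack2.png

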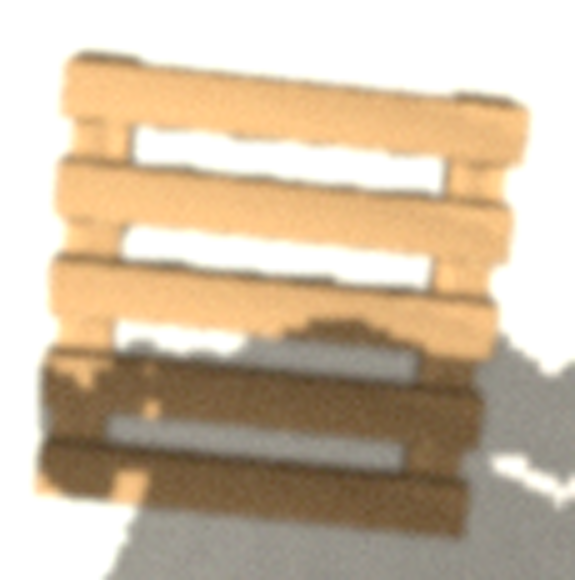

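```bash
python3 - <<'E'
from h import *
import pickle
def q(f,x0,y0,l,z):
    s,im=pickle.load(open(f,"rb"));C=cam("wrist",s)
    p=cast(C,[(x0+u/5,y0+v/5) for u,v in l],z)[:,:2];print(f,p.mean(0))
    for i in range(4):
        d=p[(i+1)%4]-p[i];print(" ",np.linalg.norm(d),np.degrees(np.arctan2(d[1],d[0])))
q("rack.pkl",205,120,[(68,64),(526,107),(464,530),(38,492)],.022)
q("stack.pkl",390,120,[(172,88),(597,140),(465,550),(70,508)],.022)
T=cam("top");im=capture("top")
hsv=cv2.cvtColor(im,cv2.COLOR_BGR2HSV)
roi=np.zeros(im.shape[:2],np.uint8);roi[165:215,330:385]=1
m=cv2.inRange(hsv,(8,70,50),(25,255,255))*roi
rect=cv2.minAreaRect(np.argwhere(m>0)[:,::-1].astype(np.float32));p=cast(T,cv2.boxPoints(rect),.022);print(p.mean(0),rect)
for i in range(4):
    d=p[(i+1)%4]-p[i];print(" ",np.linalg.norm(d),np.degrees(np.arctan2(d[1],d[0])))
E
```

```text
rack.pkl [ 0.49857603 -0.26188628]
  0.10689531027432729 -95.35171858494603
  0.10727934561374045 174.32011790795886
  0.10799038150735912 84.48090205342339
  0.10697576472614959 -6.267119358347667
stack.pkl [ 0.49839762 -0.26026042]
  0.11009415757602525 -95.76385886997281
  0.1086153933125221 174.34655205870206
  0.10961953012591126 83.37832283677558
  0.10697632193356545 -5.3909664324599476
[ 0.49502894 -0.2592418   0.022     ] ((356.7376403808594, 190.12374877929688), (35.920841217041016, 35.32381820678711), 5.710593223571777)
  0.11020313236659848 -6.8910488609817335
  0.11060681158170688 -95.9790784599795
  0.10992872125097768 172.65378512101697
  0.10973845221549129 84.17324480181001
```

```bash
python3 - <<'E'
from h import *
O=down(np.radians(-9.5))
r.reach(np.array([.4978,-.0165,.11]),O)
r.servo_line(np.array([.4978,-.0165,.046]),0.1)
s=r.state();print(s["t"],s["position"],s["ft_force"],s["opening"])
save("w1",capture("wrist"),1.5,2.2);save("s1",capture("scene")[100:260,150:350],3.8,2.5)
E
```

```text
4.675 [ 0.49876321 -0.01656067  0.04677963] [0.0688387  0.51568301 0.56514   ] 1.001335373091411
```

View pics/w1.png

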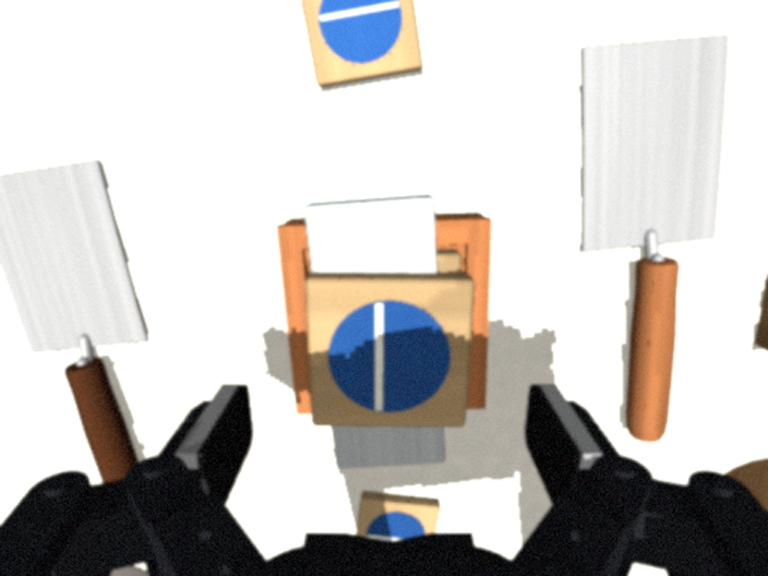

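View pics/s1.png

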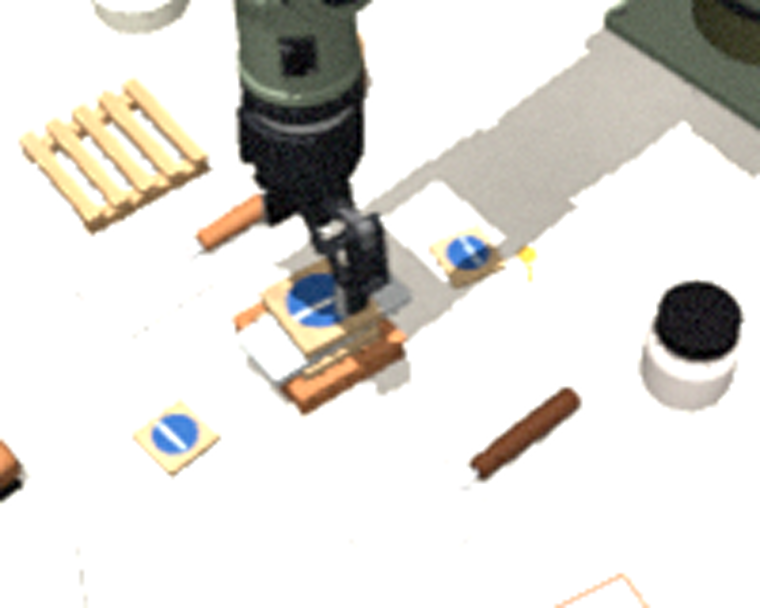

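```bash
python3 - <<'E'
from h import *
s=r.state();S=cam("scene");W=cam("wrist",s)
for z in(0,-.013,-.02,-.03,-.04):
  for x,y in((0,-.0425),(.011,-.0425),(-.011,-.0425),(.011,-.057),(.011,.0425)):
    P=s["position"]+s["ee_rot"]@[x,y,z]
    print(z,x,y,((proj(S,P)-[150,100])*3.8).round(),(proj(W,P)*1.5).round())
E
```

```text
0 0 -0.0425 [[354. 345.]] [[282. 350.]]
0 0.011 -0.0425 [[341. 352.]] [[280. 325.]]
0 -0.011 -0.0425 [[368. 338.]] [[284. 375.]]
0 0.011 -0.057 [[353. 367.]] [[243. 325.]]
0 0.011 0.0425 [[276. 272.]] [[496. 325.]]
-0.013 0 -0.0425 [[354. 334.]] [[275. 365.]]
-0.013 0.011 -0.0425 [[340. 341.]] [[272. 338.]]
-0.013 -0.011 -0.0425 [[367. 327.]] [[277. 391.]]
-0.013 0.011 -0.057 [[352. 356.]] [[233. 338.]]
-0.013 0.011 0.0425 [[274. 261.]] [[503. 338.]]
-0.02 0 -0.0425 [[354. 328.]] [[270. 373.]]
-0.02 0.011 -0.0425 [[340. 335.]] [[268. 346.]]
-0.02 -0.011 -0.0425 [[367. 320.]] [[273. 400.]]
-0.02 0.011 -0.057 [[352. 350.]] [[227. 345.]]
-0.02 0.011 0.0425 [[274. 254.]] [[508. 346.]]
-0.03 0 -0.0425 [[353. 319.]] [[263. 387.]]
-0.03 0.011 -0.0425 [[339. 327.]] [[261. 358.]]
-0.03 -0.011 -0.0425 [[367. 312.]] [[266. 415.]]
-0.03 0.011 -0.057 [[351. 341.]] [[218. 357.]]
-0.03 0.011 0.0425 [[273. 245.]] [[515. 358.]]
-0.04 0 -0.0425 [[353. 310.]] [[256. 402.]]
-0.04 0.011 -0.0425 [[339. 318.]] [[253. 371.]]
-0.04 -0.011 -0.0425 [[366. 303.]] [[259. 431.]]
-0.04 0.011 -0.057 [[351. 332.]] [[207. 371.]]
-0.04 0.011 0.0425 [[272. 236.]] [[523. 372.]]
```

```bash
python3 - <<'E'
from h import *
jaws.command_gripper(0.82,30)
s=r.state();print(s["t"],s["position"],s["ft_force"],s["opening"])
save("w2",capture("wrist"),1.5,2.2);save("s2",capture("scene")[140:220,190:290],6,2.5)
E
```

```text
5.0833 [ 0.49791031 -0.01652453  0.04621723] [-0.56738936 -0.24107547  0.64645137] 0.8191021454680391
```

View pics/w2.png

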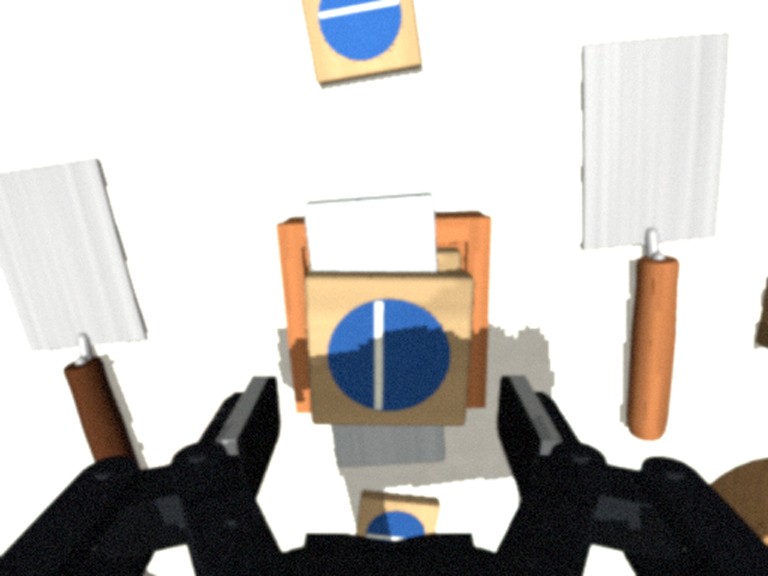

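View pics/s2.png

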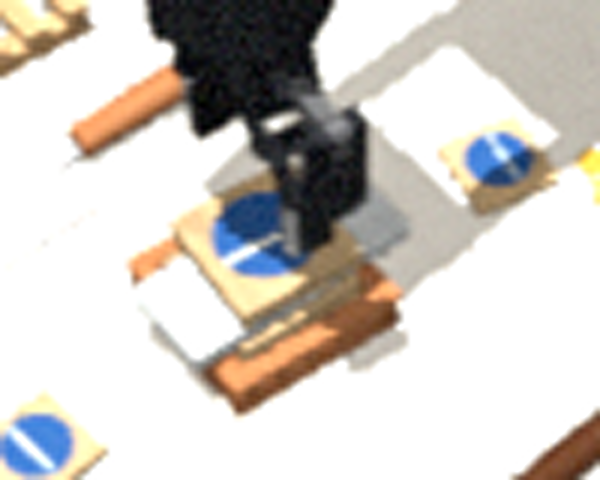

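```bash
python3 - <<'E'
from h import *
jaws.command_gripper(1.0,30)
r.servo_line(np.array([.4978,-.0165,.022]),0.06)
r.pause(.1)
s=r.state();print(s["t"],s["position"],s["ft_force"],s["opening"])
save("w3",capture("wrist"),1.5,2.2);save("s3",capture("scene")[140:220,190:290],6,2.5)
E
```

```text
6.1417 [ 0.49803069 -0.01652561  0.02210264] [-0.57692109 -0.33045273  0.59873825] 1.0000031866272185
```

View pics/w3.png

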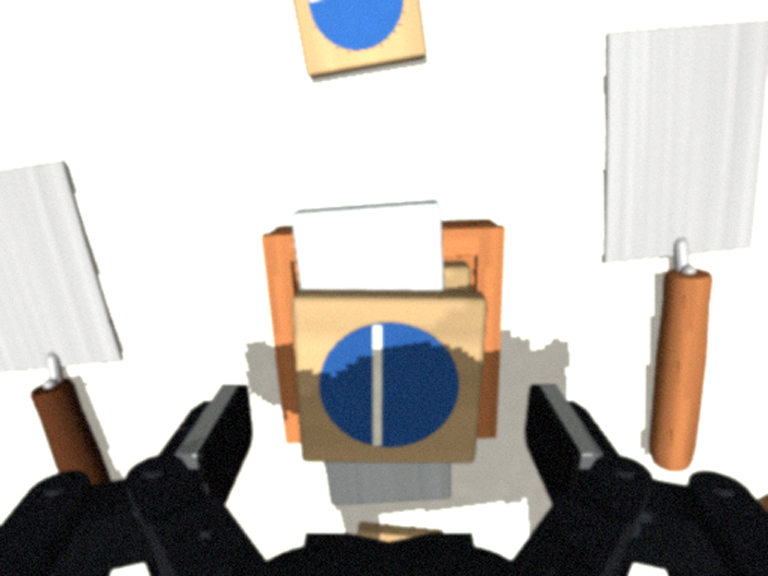

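View pics/s3.png

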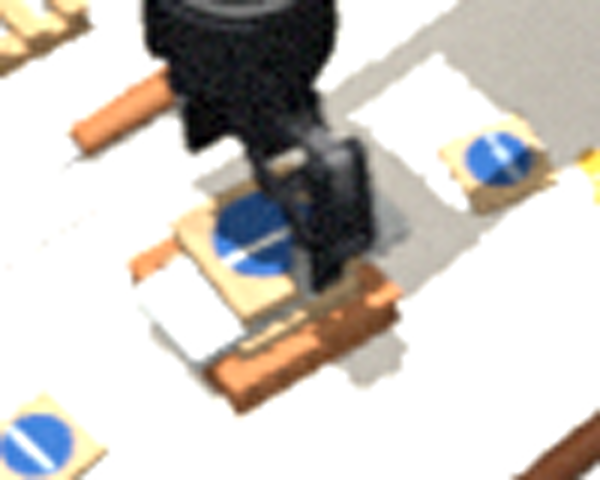

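```bash
python3 - <<'E'
from h import *
S=cam("scene");s=r.state()
for z in(-.013,-.03,-.04,-.05):
    P=[s["position"]+s["ee_rot"]@[x,-y,z] for x,y in((.011,.0425),(-.011,.0425),(.011,.055),(-.011,.055))]
    print(z,((proj(S,P)-[190,140])*6).round().tolist())
for z in(.016,.010,.006):
    r.servo_line(np.array([.4978,-.0165,z]),0.04)
    s=r.state();print(s["t"],s["position"],s["ft_force"])
    if abs(s["ft_force"][2]-.6)>3: break
save("w4",capture("wrist"),1.5,2.2);save("s4",capture("scene")[140:220,190:290],6,2.5)
E
```

```text
-0.013 [[300.0, 331.0], [342.0, 308.0], [316.0, 350.0], [358.0, 327.0]]
-0.03 [[299.0, 309.0], [341.0, 285.0], [315.0, 328.0], [357.0, 304.0]]
-0.04 [[298.0, 295.0], [341.0, 272.0], [314.0, 315.0], [357.0, 291.0]]
-0.05 [[297.0, 281.0], [340.0, 258.0], [313.0, 301.0], [357.0, 277.0]]
6.5417 [ 0.49751208 -0.01648948  0.0156991 ] [-0.04508996 -0.08281678 -0.05213494]
6.8417 [ 0.49753007 -0.01648147  0.00964684] [ 0.22583516  0.18313716 -0.45209755]
7.0917 [ 0.49758056 -0.01645737  0.0057438 ] [-0.48667334 -0.87154602 -0.03386008]
```

View pics/w4.png

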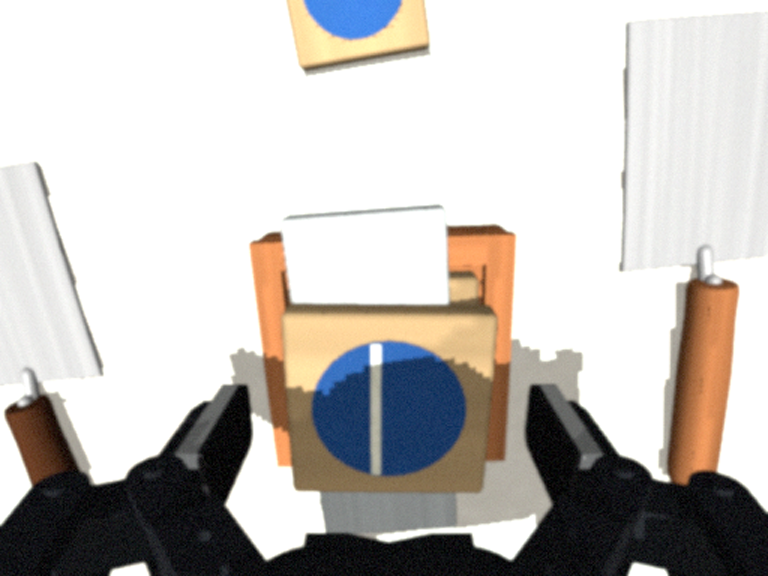

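View pics/s4.png

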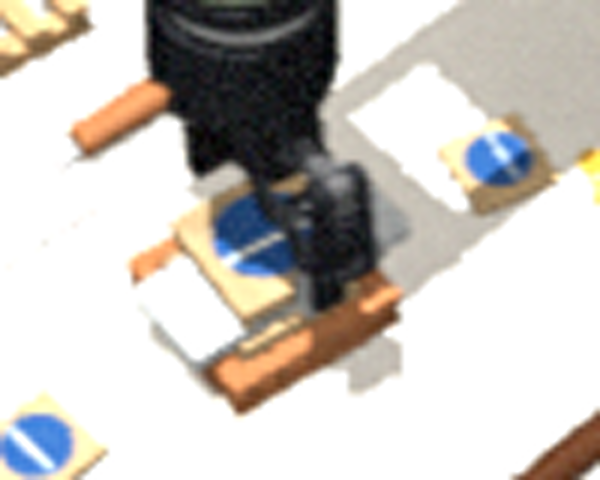

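```bash
python3 - <<'E'
from h import *
r.servo_line(np.array([.4978,-.0165,-.002]),0.04)
s=r.state();print(s["t"],s["position"],s["ft_force"])
jaws.command_gripper(0.8,30)
s=r.state();print(s["t"],s["ft_force"],s["opening"])
save("w5",capture("wrist"),1.5,2.2);save("s5",capture("scene")[140:220,190:290],6,2.5)
E
```

```text
7.5417 [ 0.4974601  -0.01646126 -0.00239537] [-0.90494107  0.12900505  0.58074878]
7.8583 [ 0.36807186  0.57742171 -1.22824243] 0.7990170516214659
```

View pics/w5.png

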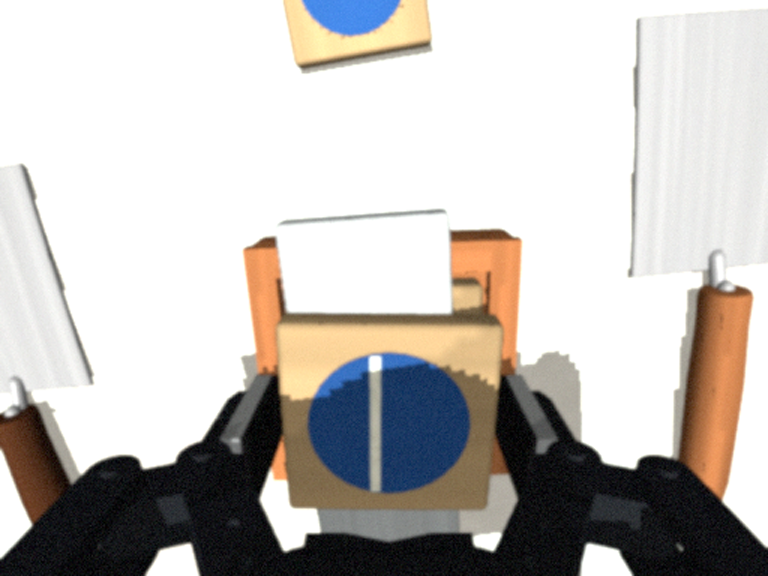

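View pics/s5.png

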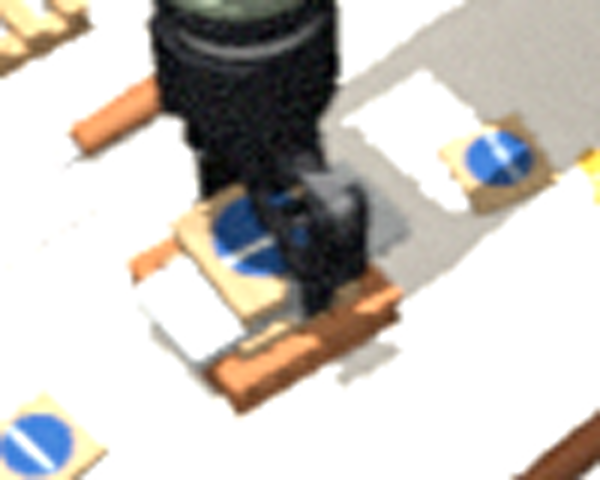

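```bash
python3 - <<'E'
from h import *
jaws.command_gripper(0.6,30)
s=r.state();print(s["t"],s["ft_force"],s["opening"],s["position"])
save("w6",capture("wrist"),1.5,2.2);save("s6",capture("scene")[140:220,190:290],6,2.5)
E
```

```text
8.175 [-0.4718861  -0.05633884  3.58496285] 0.7361626219379984 [ 0.49794156 -0.01653721 -0.00169458]
```

View pics/w6.png

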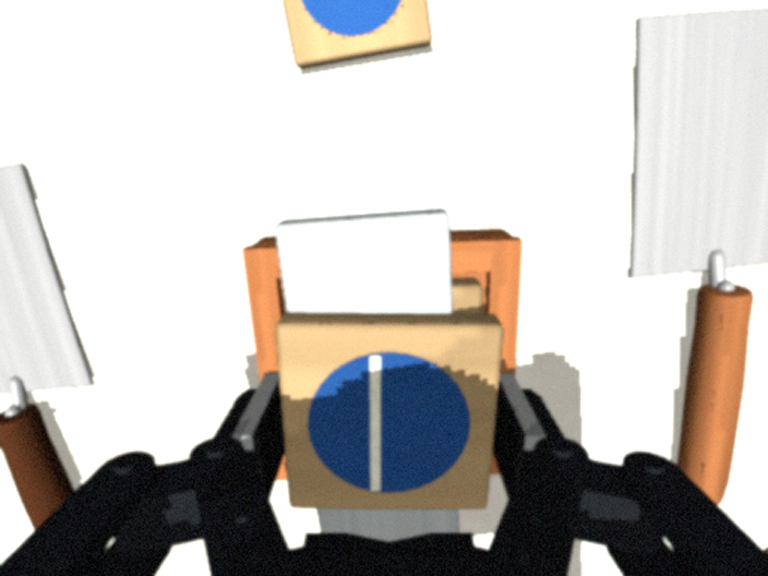

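View pics/s6.png

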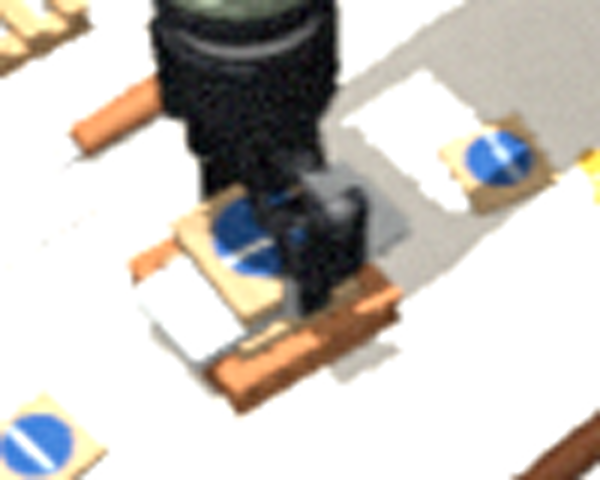

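```bash
python3 - <<'E'
from h import *
r.servo_line(np.array([.4978,-.0165,.06]),0.1)
r.pause(.1)
s=r.state();print(s["t"],s["ft_force"],s["opening"],s["position"])
save("w7",capture("wrist"),1.5,2.2);save("s7",capture("scene")[120:220,190:290],6,2.5)
E
```

```text
9.1417 [ 0.29050728  0.5629107  -1.05782564] 0.7428167355577767 [ 0.49707143 -0.01645158  0.05918055]
```

View pics/w7.png

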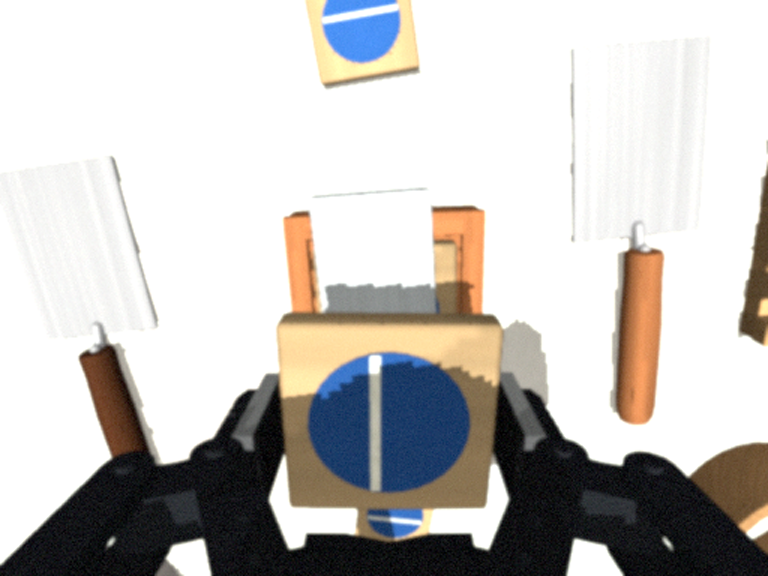

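View pics/s7.png

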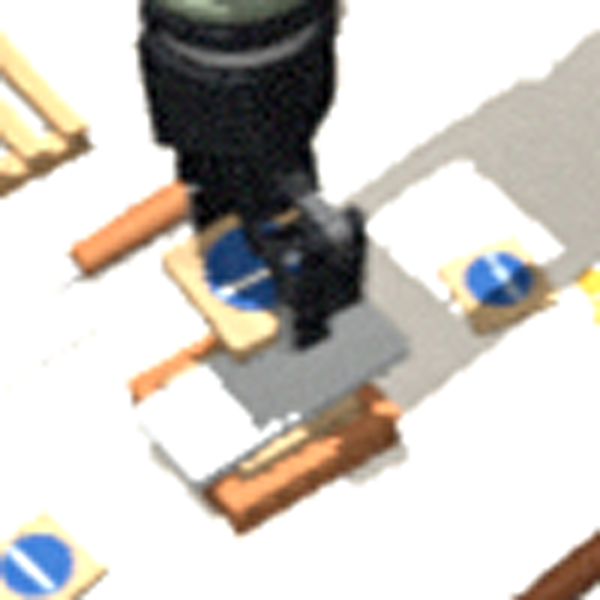

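```bash
python3 - <<'E'
from h import *
s=r.state();C=cam("wrist",s)
zt=s["position"][2]+.0537
b=cast(C,[(388.5/1.5,422/1.5)],zt)[0];off=s["ee_rot"].T@(b-s["position"]);print("coaster in tool",off)
O=down(np.radians(-5.8))
tgt=np.array([.498,-.2605,0])-O@[off[0],0,0]
print(tgt)
r.reach(tgt+[0,0,.05],O)
r.servo_line(tgt+[0,0,-.010],0.1)
r.pause(.1)
s=r.state();print(s["t"],s["ft_force"],s["position"])
save("w8",capture("wrist"),1.5,2.2);save("s8",capture("scene")[90:190,130:230],6,2.5)
E
```

```text
coaster in tool [ 0.00160977  0.00029559 -0.05370257]
[ 0.49639847 -0.26033732  0.        ]
11.0583 [0.83579424 0.0707501  0.43439747] [ 0.49708911 -0.26054927 -0.00921836]
```

View pics/w8.png

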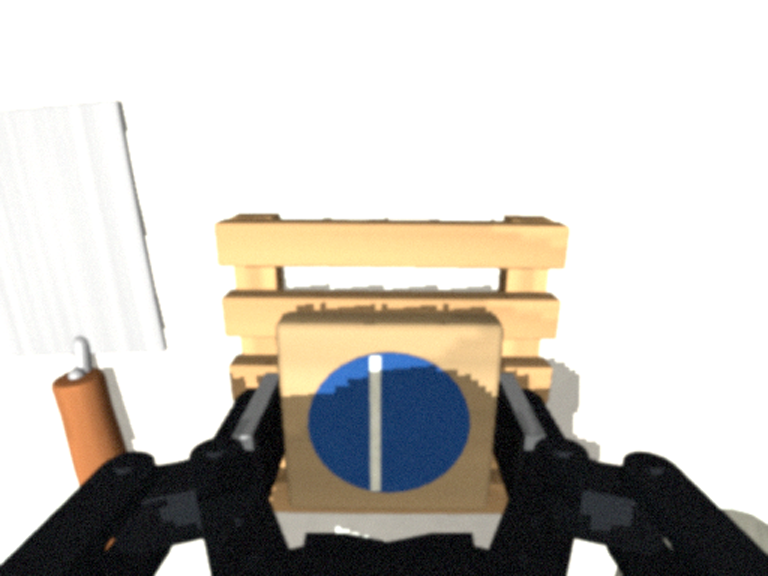

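View pics/s8.png

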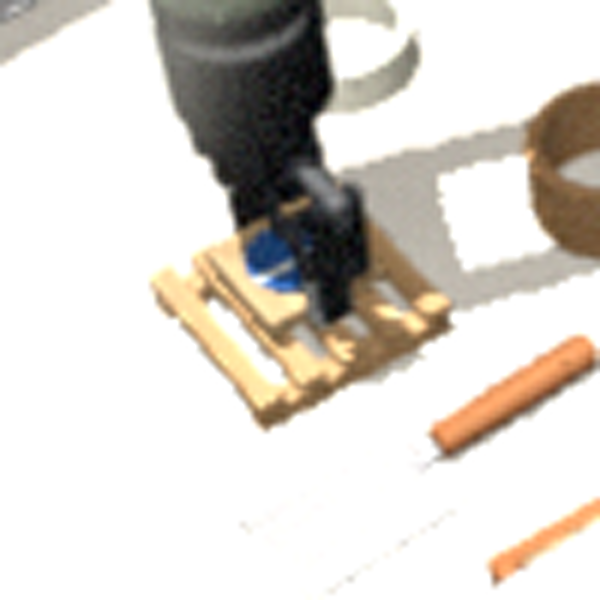

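```bash
python3 - <<'E'
from h import *
s=r.state();C=cam("wrist",s)
a=np.array([(219,223),(565,228),(551,362),(225,294),(557,298),(233,358)])/1.5
T=lambda P:(P-s["position"])@s["ee_rot"]
print("rack",T(cast(C,a,.022)).round(4))
print("rack near",T(cast(C,np.array([(275,510),(503,510)])/1.5,.022)).round(4))
c=np.array([(281,322),(499,324),(487,506),(291,506),(388.5,422)])/1.5
print("coaster",T(cast(C,c,s["position"][2]+.0537)).round(4))
E
```

```text
rack [[ 0.0564 -0.0512 -0.0312]
 [ 0.055   0.0542 -0.0312]
 [ 0.01    0.0546 -0.0312]
 [ 0.0338 -0.0517 -0.0313]
 [ 0.0325  0.0541 -0.0312]
 [ 0.0114 -0.0514 -0.0313]]
rack near [[-0.0515 -0.0423 -0.0314]
 [-0.0515  0.0434 -0.0313]]
coaster [[ 0.0329 -0.029  -0.0537]
 [ 0.0324  0.0305 -0.0536]
 [-0.0294  0.0315 -0.0537]
 [-0.0294 -0.0305 -0.0538]
 [ 0.0016  0.0004 -0.0537]]
```

```bash
python3 - <<'E'
from h import *
p=np.array([.4965,-.2613,0]);base=None
base=r.state()["ft_force"][2]
O=down(np.radians(-6.4))
for z in(-.017,-.0185,-.0195,-.0205,-.0215):
    r.servo_line(p+[0,0,z],0.03,O);r.pause(.1)
    f=np.mean([r.state()["ft_force"][2] for _ in range(3)]);print(z,r.state()["t"],f,r.state()["position"][2])
    if f-base>4: break
save("s9",capture("scene")[90:190,130:230],6,2.5)
E
```

```text
-0.017 11.6417 -0.3585508467032883 -0.017181513668327333
-0.0185 11.9917 7.686453751608341 -0.017375346518004056
```

View pics/s9.png

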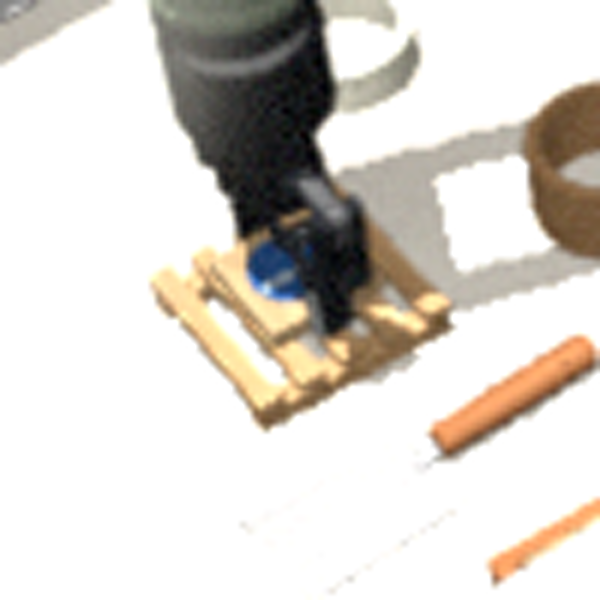

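```bash
python3 - <<'E'
from h import *
jaws.command_gripper(1.0,30)
s=r.state();p=s["position"];print(s["t"],s["ft_force"],p)
r.servo_line(np.array([p[0],p[1],.08]),0.15)
save("w10",capture("wrist"),1.5,2.2);save("s10",capture("scene")[90:190,130:230],6,2.5)
r.reach(np.array([.520,-.0135,.13]),down(np.radians(-4.8)));r.pause(.2)
import pickle
s=r.state();im=capture("wrist");pickle.dump((s,im),open("plate.pkl","wb"));save("w11",im,1.5,1.8);print(s["t"])
E
```

```text
12.4 [0.92434291 0.16464507 0.32605232] [ 0.49638874 -0.26124879 -0.01874421]
14.5083
```

View pics/w10.png

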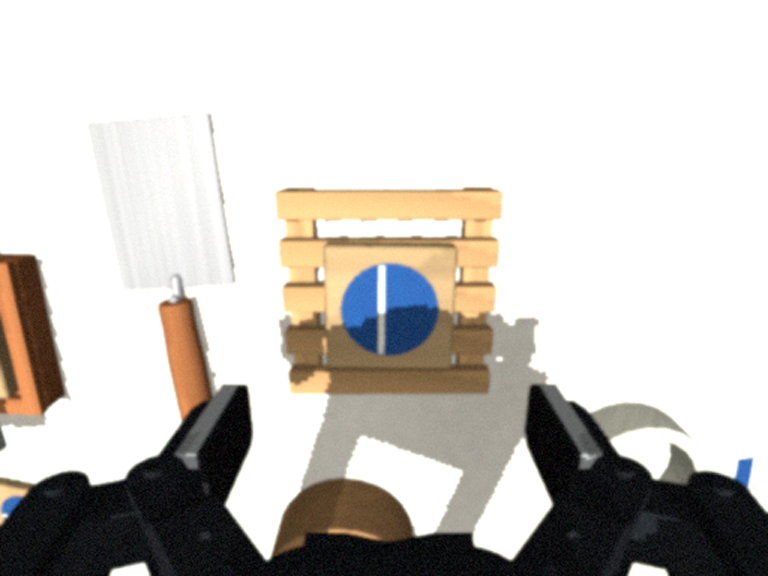

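View pics/w11.png

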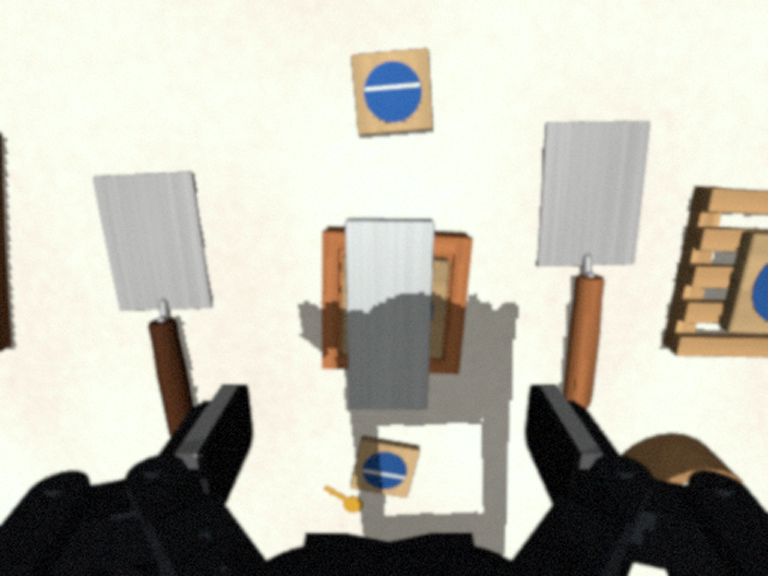

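```bash
python3 - <<'E'
from h import *
import pickle
s,im=pickle.load(open("plate.pkl","rb"));C=cam("wrist",s)
p=cast(C,np.array([(346,220),(433,220),(427,409),(347,408)])/1.5,.040);print(p.mean(0))
for i in range(4):
    d=p[(i+1)%4]-p[i];print(np.linalg.norm(d),np.degrees(np.arctan2(d[1],d[0])))
c=p.mean(0);O=down(np.radians(-4.6))
q=np.array([c[0],c[1],0])
r.reach(q+[0,0,.05],O);r.servo_line(q+[0,0,.004],0.08,O)
r.pause(.1);s=r.state();print(s["t"],s["position"],s["ft_force"])
jaws.command_gripper(.68,40);print(r.state()["opening"],r.state()["ft_force"])
save("w12",capture("wrist"),1.5,2.2);save("s12",capture("scene")[130:230,190:290],6,2.5)
E
```

```text
[ 0.49861537 -0.01304246  0.04      ]
0.048189913408627126 -94.88940661516614
0.11936984565751678 174.95830663583408
0.05054636486279838 84.31155211187341
0.11869453972813514 -6.177792850467853
15.8083 [ 0.49930655 -0.0130604   0.00466146] [-0.30813553  0.16155724  0.62305328]
0.6838891503387567 [-0.38241677 -0.22670179 -0.26270696]
```

View pics/w12.png

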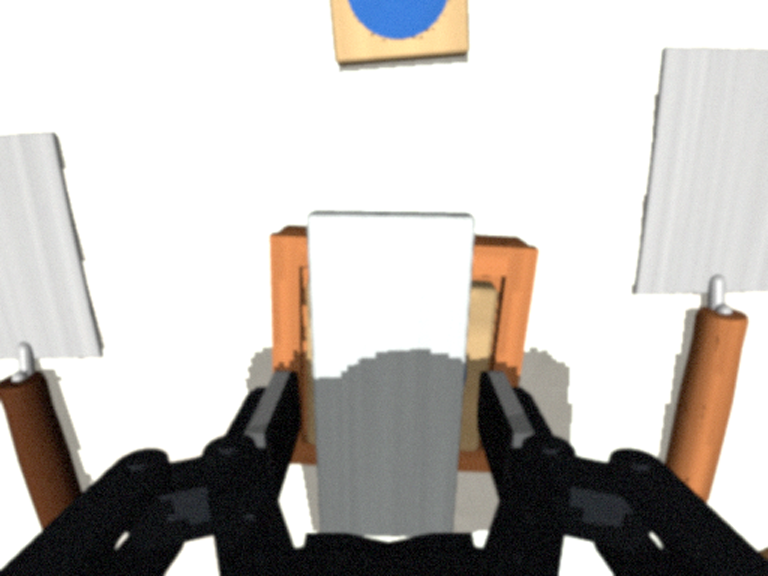

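View pics/s12.png

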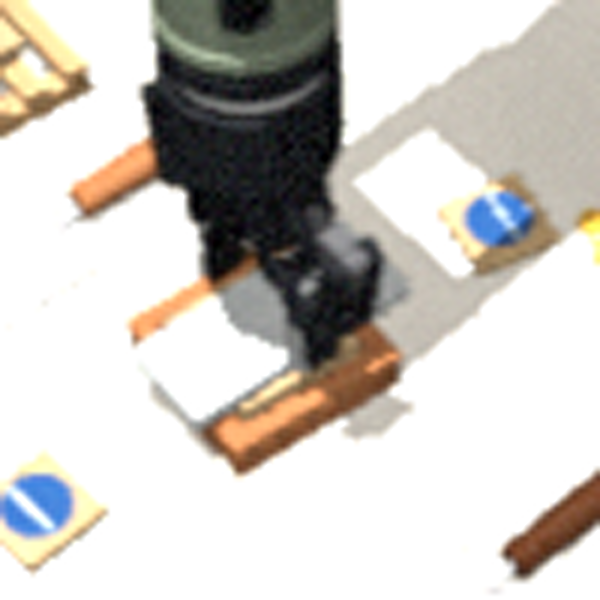

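```bash
python3 - <<'E'
from h import *
r.servo_line(np.array([.4986,-.0130,-.002]),0.05)
r.pause(.1);s=r.state();print(s["t"],s["position"],s["ft_force"])
jaws.command_gripper(.4,60)
s=r.state();print(s["t"],s["position"],s["ft_force"],s["opening"])
save("w13",capture("wrist"),1.5,2.2)
r.servo_line(np.array([.4986,-.0130,.06]),0.1);r.pause(.1)
s=r.state();print(s["t"],s["position"],s["ft_force"],s["ft_torque"],s["opening"])
save("w14",capture("wrist"),1.5,2.2);save("s14",capture("scene")[120:220,190:290],6,2.5)
E
```

```text
16.6667 [ 0.49850655 -0.01297818 -0.00218617] [-0.49260244  0.50155325 -0.40481378]
16.925 [ 0.49873454 -0.01291455 -0.00152092] [-1.21364629  1.33342981  5.43887192] 0.5576530698597475
17.8417 [ 0.49785531 -0.01299075  0.05913882] [ 0.1093718   0.55569841 -1.89384095] [ 0.01070043 -0.01932059 -0.03001037] 0.5584041308806784
```

View pics/w14.png

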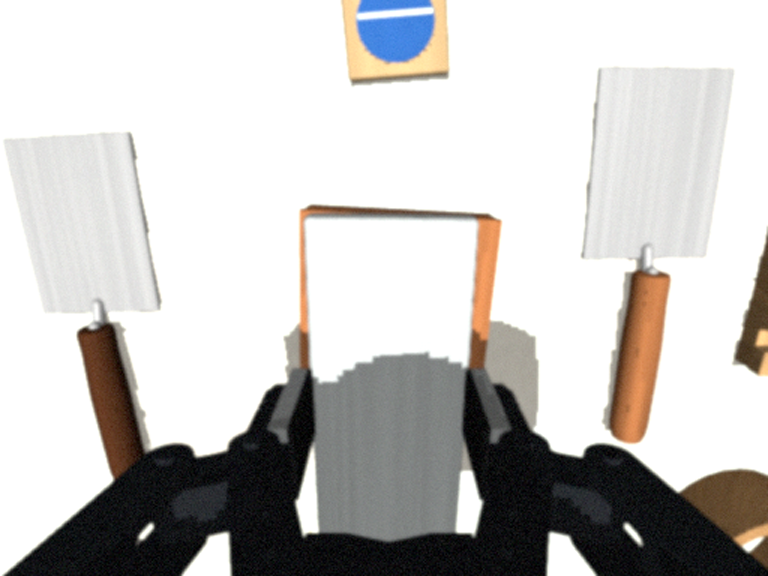

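View pics/s14.png

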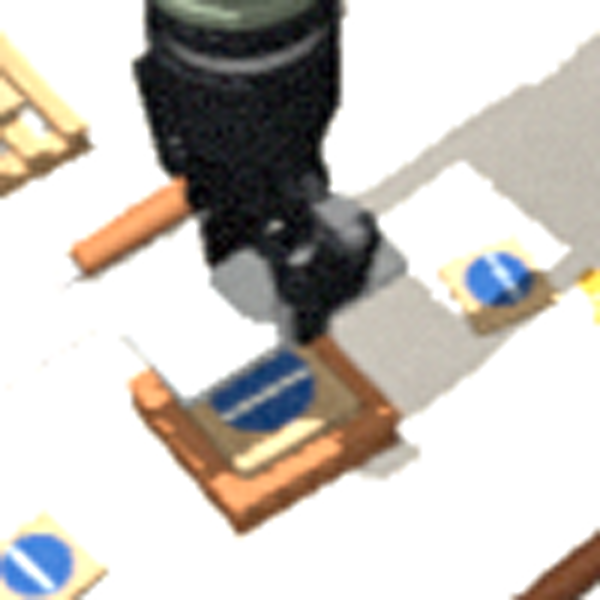

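View pics/w13.png

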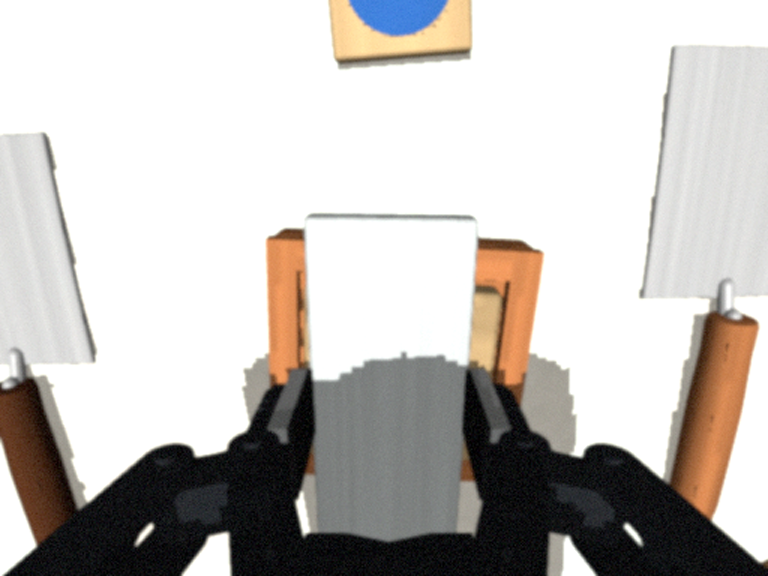

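```bash
python3 - <<'E'
from h import *
import pickle
y=np.radians(-17);O=down(y)
p=np.array([.565,.278,.26])-.098*O[:,0]
r.servo_line(np.array([.4986,-.0130,.11]),0.15)
r.reach(p,O);r.pause(.3)
s=r.state();im=capture("wrist");pickle.dump((s,im),open("pile.pkl","wb"));save("w15",im,1.5,2.0);print(s["t"],s["position"])
save("z_pile",im[0:150,170:330],5,2.0)
E
```

```text
20.0583 [0.47153405 0.30596951 0.25973622]
```

View pics/w15.png

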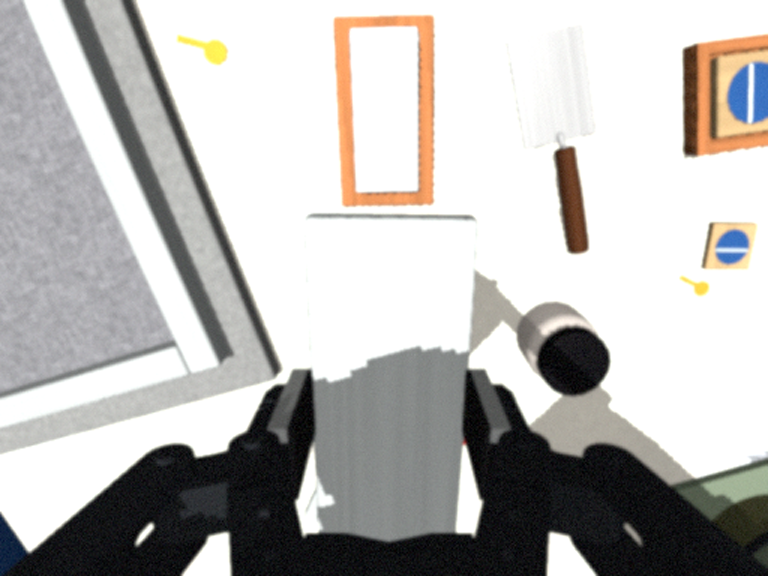

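View pics/z_pile.png

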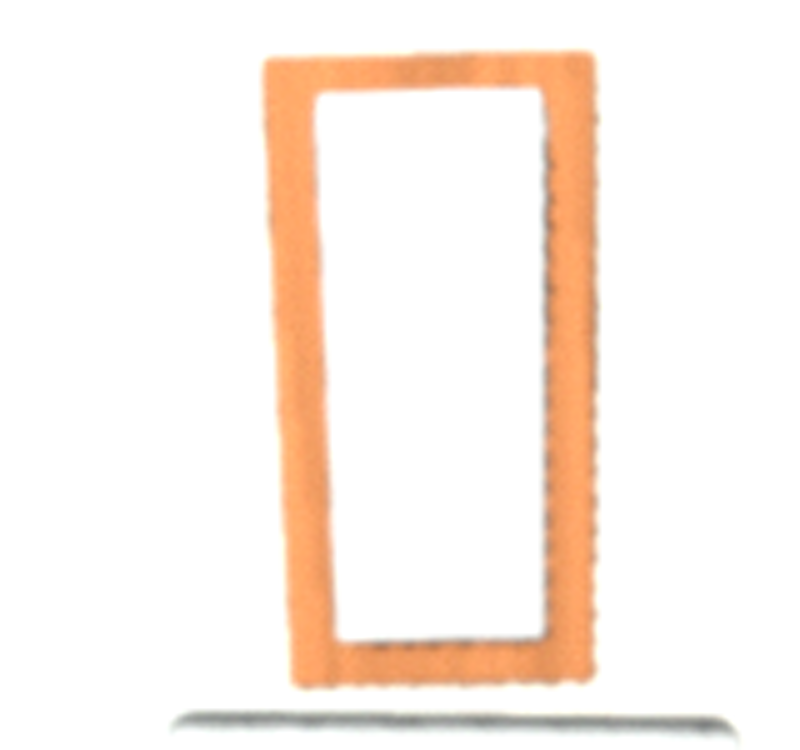

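```bash
cat > pile.py <<'E'
from h import *
import pickle
def rect(P):
    (c,(w,h),a)=cv2.minAreaRect(P.astype(np.float32))
    if w<h: a+=90;w,h=h,w
    return np.array(c),(w,h),(a+90)%180-90
s,im=pickle.load(open("pile.pkl","rb"));C=cam("wrist",s)
k=4;x0=170;big=cv2.resize(im[0:140,x0:330],None,fx=k,fy=k,interpolation=cv2.INTER_CUBIC);big=cv2.GaussianBlur(big,(5,5),0)
hsv=cv2.cvtColor(big,cv2.COLOR_BGR2HSV)
m=((hsv[...,1]>70)).astype(np.uint8)
cs,hi=cv2.findContours(m,cv2.RETR_CCOMP,cv2.CHAIN_APPROX_NONE)
for c,h in zip(cs,hi[0]):
    A=cv2.contourArea(c)
    if A<5000: continue
    px=(c.reshape(-1,2)+.5)/k-.5+[x0,0]
    z=.048 if h[3]>=0 else .018
    print("hole" if h[3]>=0 else "outer",A,rect(cast(C,px,z)[:,:2]))
for l,z in(([(316,92),(545,88),(548,638),(337,641)],.048),([(265,58),(594,54),(594,682),(295,686)],.018)):
    p=cast(C,[(170+(u+.5)/5-.5,(v+.5)/5-.5) for u,v in l],z)[:,:2];print("hand",p.mean(0))
    for i in range(4):
        d=p[(i+1)%4]-p[i];print(" ",np.linalg.norm(d).round(4),np.degrees(np.arctan2(d[1],d[0])).round(2))
# held plate, front edge
T=lambda P:(P-s["position"])@s["ee_rot"]
f=np.array([(307,216),(475,216)])/1.5
print("held front",T(cast(C,f,s["position"][2]+.0415)))
E
python3 pile.py
```

```text
outer 128052.0 (array([0.56918848, 0.27878442]), (0.1484619677066803, 0.07884585857391357), -15.850791931152344)
hole 79446.0 (array([0.56910312, 0.27885911]), (0.12111826986074448, 0.05212845653295517), -16.153785705566406)
hand [0.56916329 0.27834743]
  0.0502 -106.17
  0.1195 164.22
  0.0504 73.75
  0.1194 -15.87
hand [0.56888682 0.27847545]
  0.0773 -106.46
  0.1474 164.34
  0.0775 73.71
  0.1476 -15.73
held front [[ 0.06000679 -0.02265878 -0.04152749]
 [ 0.06002531  0.0243061  -0.04150749]]
```

```bash
python3 - <<'E'
from h import *
O=down(np.radians(-16.0));q=np.array([.5692,.2791,0])
r.reach(q+[0,0,.06],O);r.servo_line(q+[0,0,.028],0.08,O);r.pause(.2)
s=r.state();print(s["t"],s["position"],s["ft_force"],s["opening"],np.degrees(np.arctan2(s["ee_rot"][1,0],s["ee_rot"][0,0])))
save("w16",capture("wrist"),1.5,2.2);save("s16",capture("scene")[235:315,245:345],6,2.2);save("t16",capture("top")[130:210,140:240],6,2.2)
E
```

```text
21.7583 [0.56960802 0.27927263 0.02855779] [ 0.17462302  0.43782452 -2.05984778] 0.5619125599909185 -15.999552823700968
```

View pics/w16.png

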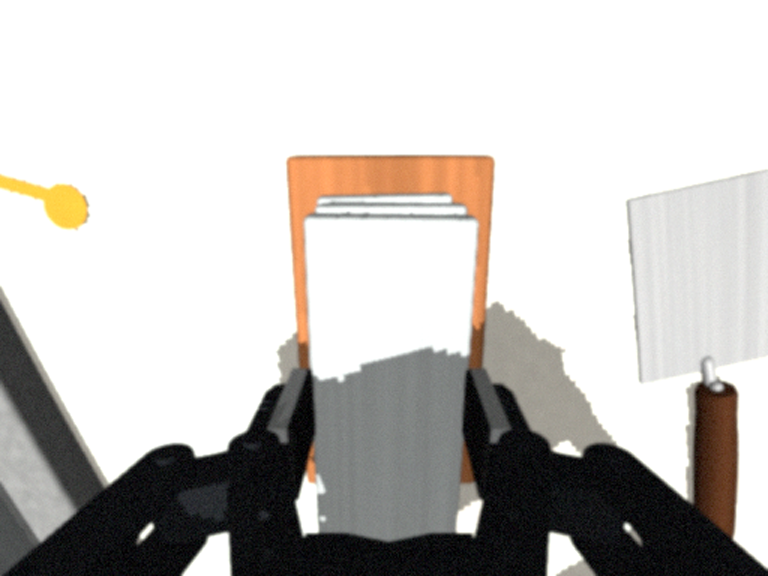

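View pics/s16.png

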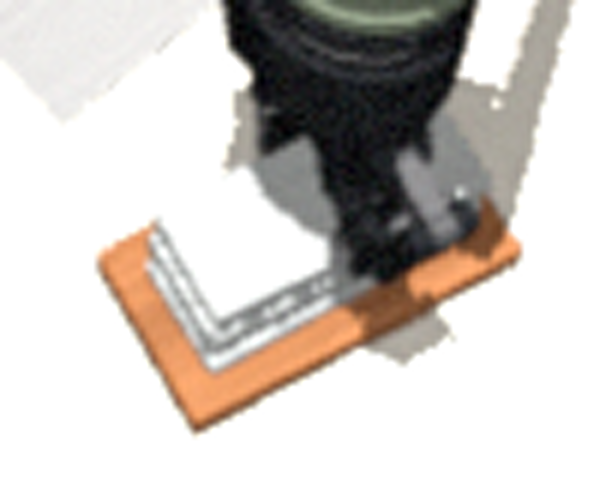

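```bash
python3 - <<'E'
from h import *
q=np.array([.5692,.2791,0]);base=np.mean([r.state()["ft_force"][2] for _ in range(3)])
for z in(.0195,.018,.017,.016,.015,.014):
    r.servo_line(q+[0,0,z],0.03);r.pause(.12)
    s=r.state();f=s["ft_force"][2];print(z,s["t"],f,s["position"])
    if f-base>5: break
save("s17",capture("scene")[235:315,245:345],6,2.2)
E
```

```text
0.0195 22.4583 -2.2204037971309454 [0.56929253 0.27914154 0.01952034]
0.018 22.825 -2.6993957689074204 [0.56923572 0.27910228 0.01802893]
0.017 23.1917 -2.4163994076498603 [0.56918884 0.27912283 0.01700424]
0.016 23.5583 3.6820147647028456 [0.56940915 0.27919421 0.01655625]
```

View pics/s17.png

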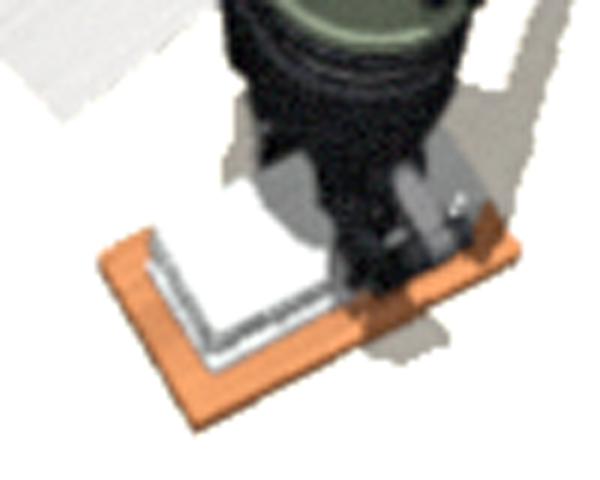

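Contact occurs at the expected height (TCP 16.5 mm against a computed 16.3). The plate appears flush on the pile, so I'll release, retreat and check.

```bash
python3 - <<'E'
from h import *
import pickle
jaws.command_gripper(0.75,30);jaws.command_gripper(1.0,30)
q=np.array([.5692,.2791,0])
r.servo_line(q+[0,0,.10],0.12)
O=down(np.radians(-16));p=q+[0,0,.26]-.06*O[:,0]
r.reach(p,O);r.pause(.3)
s=r.state();im=capture("wrist");pickle.dump((s,im),open("pile2.pkl","wb"));save("w18",im,1.5,1.8);print(s["t"],s["ft_force"])
save("s18",capture("scene")[235:315,245:345],6,2.0)
save("z18",im[20:200,170:330],3.3,1.8)
E
```

```text
26.1333 [-0.33687904  0.14989054 -0.28143968]
```

View pics/w18.png

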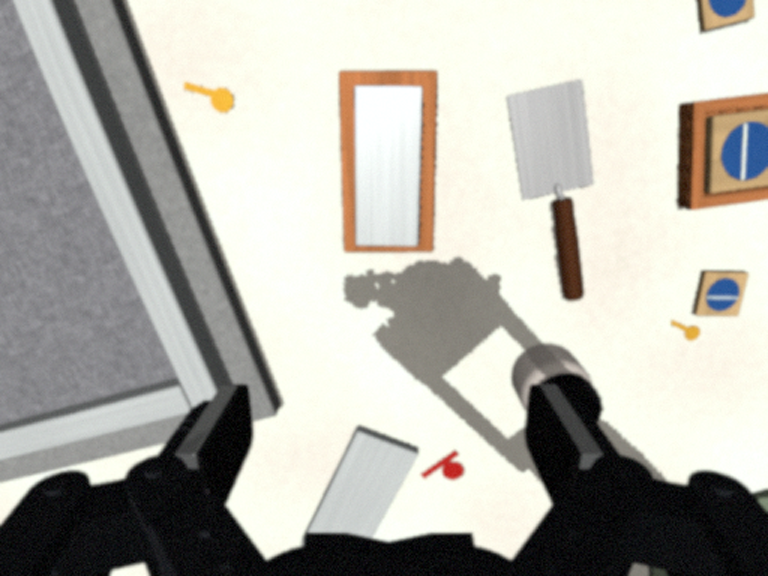

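View pics/s18.png

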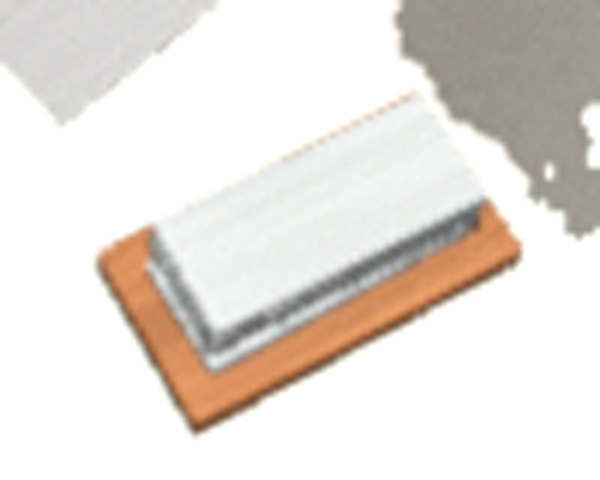

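View pics/z18.png

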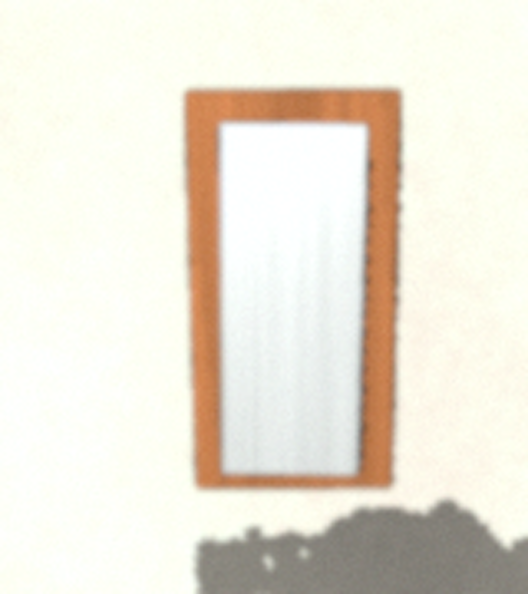

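```bash
sed -e 's/pile.pkl/pile2.pkl/' -e 's/0:140,x0:330/20:190,x0:330/' -e 's/\[x0,0\]/[x0,20]/' -e 's/z=.048/z=.058/' -e '/^for l,z/,$d' pile.py > pile2.py; python3 pile2.py; python3 - <<'E'
from h import *
T=cam("top");im=capture("top");hsv=cv2.cvtColor(im,cv2.COLOR_BGR2HSV)
save("t19",im[150:230,310:410],6,2.0)
def c(m,z):
    h=cv2.convexHull(np.argwhere(m>0)[:,::-1].astype(np.float32).reshape(-1,1,2));rr=cv2.minAreaRect(h)
    return cast(T,[rr[0]],z),rr
roi=np.zeros(im.shape[:2],np.uint8);roi[165:215,330:385]=1
print("blue",c(cv2.inRange(hsv,(98,90,15),(118,255,255))*roi,.034));print("rack",c(cv2.inRange(hsv,(8,70,50),(25,255,255))*roi,.022))
print(r.state()["t"])
E
```

```text
outer 119325.0 (array([0.56944615, 0.27871445]), (0.14812201261520386, 0.07884185016155243), -15.951927185058594)
hole 76869.0 (array([0.56898034, 0.27935129]), (0.12061458081007004, 0.05159963294863701), -16.491310119628906)
blue (array([[ 0.4948234 , -0.26027291,  0.034     ]]), ((357.9000244140625, 189.6999969482422), (13.86362075805664, 13.86362075805664), 26.56505012512207))
rack (array([[ 0.49481976, -0.25919202,  0.022     ]]), ((356.6881408691406, 190.11880493164062), (36.020347595214844, 35.32381820678711), 5.710592269897461))
26.2833
```

View pics/t19.png

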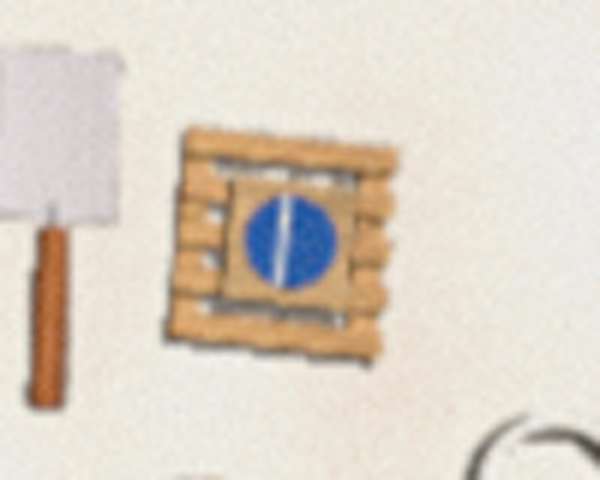

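The coaster is within about 1 mm of the board's centre. The plate is within about 1 mm and 0.5° of the pile. I'm handing in.

```bash
python3 - <<'E'
from h import *
job.close_job();print("closed")
E
```

```text
the job is handed in; nothing more can be done
closed
```

The job is done and handed in at about 26 s of the 58 s allowed. The top coaster is on the drying board and the spacer plate is on the pile, moved in that order. Nothing was dropped, and the largest wrist force I read was about 8 N.

**Which parts:** The coaster was the one in the stack, at pixel (278,190) in the top view; it is the largest of the three. The plate was the one under it, the middle-sized of the three.

**Last checks:**
- **Coaster:** It lies flat, print up, about 1 mm from the middle of the board. Its edges are in line with the slats by eye.
- **Plate:** It lies flat on the pile. Measured against the pile's base, it is off by about 0.8 mm and 0.5°.
- **Robot:** The gripper is open and well above everything, touching nothing.

**What disagreed:**
- **Fingertips:** The cameras put the tips about 38–50 mm behind the reported TCP, depending on opening, well beyond the 13 mm in the description. I set the grasp heights from the camera images and slow, force-checked descents.
- **Board contact:** This came about 2 mm higher than I computed for the coaster. The fingertips may have touched first and the coaster dropped up to about 2 mm on release.
- **Top camera:** It reads x about 3 mm lower than the wrist camera. I checked the coaster and the board in the same picture, so this should largely cancel there.

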